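# Confirm the picks of an order on a pick-to-light rack

## Robot

A 6-joint arm with a two-finger parallel gripper is mounted at the origin on the work surface. World frame = base frame: x ahead of the robot, y to its left, z up, the work surface at z = 0. Lengths are in mm, angles in rad, forces in N, time in s.
With the tool pointing down it reaches from about 350 to 875 mm from the base axis. Payload 4.2 kg.
Tool frame: the origin (TCP) lies where the fingers leave the gripper's body, on its centre line; the fingertips stand 73 mm ahead of it and the grasp point (between the pads) lies 54 mm ahead of it; z points along the fingers, y is the direction in which the jaws open and shut (so a half turn about z gives the same grasp; the last joint's range is limited). The gripper opens to 85 mm and grips with 20 to 120 N. Pads are 22 mm wide; open, the fingers measure 114 mm over their backs; the gripper's body (76 mm by 85 mm) begins 54 mm behind the grasp point. The pads swing forward as they close: fully open they stand 13 mm farther back than shut.
Start: joints at [-0.898, 0.385, 0.008, 0, -1.194, -0.259], TCP at [251.32, -572.222, 303.912] pointing down, gripper open.
Joint ranges: [-3.14, 3.14], [-1.21, 2.06], [-1.07, 1.41], [-3.16, 2.05], [-2.99, -0.16], [-3.1, 3.1]. Speed limits (rad/s): [2.79, 2.79, 3.14, 3.14, 3.14, 3.14].

## Interface

Orientations are given as a unit quaternion [x, y, z, w].
In Python, from bench import arm gives the robot as it stands.
- The arm moves only by the tool apply_moves, never from a script. Its argument "increments" is a list that holds one entry, the list of rows, each a list of 7 numbers: the shift along the tool's x, y, z scaled (see below), then the turn, a rotation vector about the tool's x, y, z scaled (see below), then the gripper's target within -1 to 1 (fully open at 1, half-way at 0, shut at -1). A call has 1 to 10 rows; each row is the pose to reach, as a shift and turn from the pose commanded when the call began, along the tool's axes at that moment; what a row does not reach only later rows make up. The controller multiplies each number of a shift by 100 mm and each number of a turn by 0.5 rad. A row lasts 1/10 s, in which the tool goes at most 50 mm and 8.59 degrees, less where a joint would pass 70% of its speed; a pose out of reach is approached as far as the arm can. A call with a number of a shift or a turn outside -1 to 1 is refused whole. A call with a gripper value outside its range is refused whole. The fingers move at their own pace and stop on an object; the grip force is fixed at half the most. Time passes only in rows, so rows that repeat a pose let the fingers close. It gives the time, the measured TCP pose, the force and the opening at its end, in the units of the state.
- arm.read_state(): the state, without advancing time (a new reading comes with each control period).
- arm.get_image(name): name is "scene" or "side" or "wrist"; returns a dict with "img" (420x560x3 uint8, red, green, blue), "fx", "fy", "cx", "cy" (pixels), "pose" (4x4, takes a point from camera to world coordinates). Camera axes: x right, y up, looking along -z (the intrinsics and any distortion apply to the point x, -y, -z); pixel columns grow to the right and rows downward; lengths in mm; the calibration is good to about 2 mm. A picture is of the moment at which its call begins. There is no depth.
- arm.job_done(): hands the job in, once; it reports no verdict.
Trained networks look in a picture, given as the dict that the camera call returned (one of the last four; its "shot" number tells which), for a name from the list of things; names that differ only in an ending like _2 or _b are one class to them, and where a whole thing is asked for, a point or a joint stands for the part that bears it (a point fixed in the world has none). Each returns a list of dicts, best first, with "conf" (0 to 1); they miss things now and then, are a little off and sometimes report something else, mostly with a low value. They report only what shows in the picture. A call takes as long as a camera call.
- arm.outline_of(label, picture): "pixels" (420x560 bool, what is visible of it) and "box" ([centre column, centre row, width, height] in pixels, round what is visible of it).
- arm.mark_of(label, picture): "at" ([column, row] in pixels: a listed point, or the origin of a listed thing).
The state is a dict: "clock": time; "joints": joint angles; "joint_vel": joint speeds; "joint_efforts": joint torques, N m; "position": TCP position; "ee_rot": TCP orientation; "contact_force": force on the tool from outside, world axes, zero at the start; "wrist_torque": the same for the moment, N m; "gripper_width": finger opening in mm.
Only numpy, scipy, OpenCV 4.12 (cv2) and the standard library are available. Lean on these libraries where they do the work, as an engineer would, in place of code of your own. Each camera call takes 0.05 s, during which the arm holds its last target.

## Task

The goods of this order, a roll of tape, a torch and a cup, already lie in the tote; now book them off on the pick rack in the order of the pick list. With a fingertip lightly press the round button in front of the bin of tape rolls, then the one in front of the torches, then the one in front of the cups, letting each spring back, and last the wide order-done key at the end of the rack that has no bin. No carton was picked, so do not press the cartons' button, and leave the goods, the mug and the tote as they are.

Things in the scene. Friction and masses are not known exactly. Their poses are not given: they have to be found in the camera images.
- pick_rack: bench-top pick rack fixed to the bench: orange beams, chipboard deck, blue ends; 245 mm deep (x), 596 mm long (y), deck top 50 mm above the bench. Origin: centre of its underside; its x axis points away from the robot's side, y to the left along the rack. Four bins stand on it side by side 112 mm apart in any order, and at its right-hand (-y) end, with no bin behind it, the module with the order-done key
- tape_bin: grey picking bin that holds the tape rolls, fixed on the rack: 165 mm long (x), 102 mm wide (y), 80 mm tall with a 35 mm low front; origin: centre of its underside, 50 mm above the bench; axes as the rack's. Before its front a black module 100 x 52 mm slopes up 20 deg away from the robot: left a blank display, right a white round button (button centre 125 mm before and 26 mm to the right of the bin's origin, 43 mm above it)
- tape_button_top (a point): centre of the top face of the round button (30 mm across) of the bin of tape rolls, 43 mm above the deck; the top stands 9 mm proud of the module's face and is tilted 20 degrees toward -x of the rack; it moves with the button. The point's z axis is the outward normal of the button
- tape_button (a joint): travel of the round button of the bin of tape rolls, m: 0 released, 0.005 fully down; it counts as pressed from 0.003. A spring pushes it back (about 1.2 N at first, 4 N fully down)
- torch_bin: grey picking bin that holds the torches, fixed on the rack: 165 mm long (x), 102 mm wide (y), 80 mm tall with a 35 mm low front; origin: centre of its underside, 50 mm above the bench; axes as the rack's. Before its front a black module 100 x 52 mm slopes up 20 deg away from the robot: left a blank display, right a white round button (button centre 125 mm before and 26 mm to the right of the bin's origin, 43 mm above it)
- torch_button_top (a point): centre of the top face of the round button (30 mm across) of the bin of torches, 43 mm above the deck; the top stands 9 mm proud of the module's face and is tilted 20 degrees toward -x of the rack; it moves with the button. The point's z axis is the outward normal of the button
- torch_button (a joint): travel of the round button of the bin of torches, m: 0 released, 0.005 fully down; it counts as pressed from 0.003. A spring pushes it back (about 1.2 N at first, 4 N fully down)
- cup_bin: grey picking bin that holds the cups, fixed on the rack: 165 mm long (x), 102 mm wide (y), 80 mm tall with a 35 mm low front; origin: centre of its underside, 50 mm above the bench; axes as the rack's. Before its front a black module 100 x 52 mm slopes up 20 deg away from the robot: left a blank display, right a white round button (button centre 125 mm before and 26 mm to the right of the bin's origin, 43 mm above it)
- cup_button_top (a point): centre of the top face of the round button (30 mm across) of the bin of cups, 43 mm above the deck; the top stands 9 mm proud of the module's face and is tilted 20 degrees toward -x of the rack; it moves with the button. The point's z axis is the outward normal of the button
- cup_button (a joint): travel of the round button of the bin of cups, m: 0 released, 0.005 fully down; it counts as pressed from 0.003. A spring pushes it back (about 1.2 N at first, 4 N fully down)
- carton_bin: grey picking bin that holds the cartons, fixed on the rack: 165 mm long (x), 102 mm wide (y), 80 mm tall with a 35 mm low front; origin: centre of its underside, 50 mm above the bench; axes as the rack's. Before its front a black module 100 x 52 mm slopes up 20 deg away from the robot: left a blank display, right a white round button (button centre 125 mm before and 26 mm to the right of the bin's origin, 43 mm above it)
- carton_button (a joint): travel of the round button of the bin of cartons, m: 0 released, 0.005 fully down; it counts as pressed from 0.003. A spring pushes it back (about 1.2 N at first, 4 N fully down)
- done_key_top (a point): centre of the top face of the order-done key: a white rectangular key 70 mm wide (along the rack) and 30 mm deep, on its own black module at the right-hand end of the rack; same height, slope, travel and spring as the buttons
- done_key (a joint): travel of the order-done key, m: 0 released, 0.005 fully down, pressed from 0.003
- tape_1: loose stock in the bin of tape rolls: roll of brown packing tape standing on its flat side, 72 mm across, 48 mm tall; origin: centre of its underside
- tape_2: loose stock in the bin of tape rolls: roll of brown packing tape standing on its flat side, 72 mm across, 48 mm tall; origin: centre of its underside
- torch_1: loose stock in the bin of torches: aluminium hand torch lying flat, 120 mm long, 34 mm across; origin: centre of its underside
- torch_2: loose stock in the bin of torches: aluminium hand torch lying flat, 120 mm long, 34 mm across; origin: centre of its underside
- cup_1: loose stock in the bin of cups: white espresso cup without handle, upright, 62 mm across the rim, 56 mm tall; origin: centre of its underside
- cup_2: loose stock in the bin of cups: white espresso cup without handle, upright, 62 mm across the rim, 56 mm tall; origin: centre of its underside
- carton_1: loose stock in the bin of cartons: small plain cardboard carton 66 x 45 mm, 55 mm tall; origin: centre of its underside
- carton_2: loose stock in the bin of cartons: small plain cardboard carton 66 x 45 mm, 55 mm tall; origin: centre of its underside
- tote: dark grey open tote 300 x 200 mm, 110 mm tall, standing loose on the bench to the right of the rack, with the picked tape roll, torch and cup in it; origin: centre of its underside
- mug: blue coffee mug standing on the rack behind the order-done key, 76 mm across, 85 mm tall; origin: centre of its underside

How it is judged:
By the outcome, as a careful person would: the job done as asked, in the order asked, and still so for the second after the job is handed in, with the robot touching nothing.
It also fails if it takes over 54 s, if anything falls off the work surface, if the arm or the gripper's body presses on something with over 40 N, if the wrist force passes 120 N, or if a joint passes its speed limit or range.

## Working session

There is one attempt and no reset: what is moved stays moved. The work goes in short steps, Python scripts to look and compute and a tool call to move; the robot and the scene stay as the last step left them, time stands still between calls to the robot, and variables do not carry over. Pictures are saved under pics/ and viewed, and the job is handed in when it is done.

Besides the shell and the picture viewer there is one more tool, called after ">>>" by a JSON object that holds its "name" and its "arguments", one argument or row to a line. apply_moves: Moves the arm, as the interface text tells. Shifts and turns lie within -1 to 1; 1 stands for 100 mm of shift or 0.5 rad of turn. Its arguments: {"type":"object","properties":{"increments":{"type":"array"}},"required":["increments"]}

```bash
mkdir -p pics; ls; python3 - <<'E'
from bench import arm
import cv2,pickle
s=arm.read_state();print(s)
for n in ["scene","side","wrist"]:
    p=arm.get_image(n);cv2.imwrite(f"pics/{n}0.png",p["img"][:,:,::-1]);pickle.dump(p,open(f"pics/{n}0.pkl","wb"))
    print(n,{k:v for k,v in p.items() if k!="img"})
    for l in ["tape_button_top","torch_button_top","cup_button_top","done_key_top","tape_bin","torch_bin","cup_bin","carton_bin","pick_rack"]:
        print(l,[(round(d["conf"],2),[round(float(x),1) for x in d["at"]]) for d in arm.mark_of(l,p)][:3])
E
```

```text
pics
{'clock': 0.0, 'joints': array([-8.98339504e-01,  3.85568421e-01,  6.61265046e-03, -4.88218862e-04,
       -1.19400174e+00, -2.58552766e-01]), 'joint_vel': array([ 0.00060128, -0.00113409, -0.00043112,  0.00032788, -0.00126548,
       -0.00025751]), 'joint_efforts': array([-8.92203661e-04, -3.92291200e+01,  1.88397825e+01,  4.18615893e+00,
       -4.56692316e-03, -4.51686390e-06]), 'position': array([ 251.18829123, -571.8336504 ,  302.81069175]), 'ee_rot': array([-2.05389658e-01,  9.78679656e-01,  1.06745395e-03, -2.82303016e-04]), 'contact_force': array([ 0.49689191,  0.38620657, -0.29225506]), 'wrist_torque': array([-0.04524747,  0.01720642, -0.01013377]), 'gripper_width': 85.43921165708394}
scene {'fx': 445.2636499054915, 'fy': 445.2636499054915, 'cx': 281.56319911638997, 'cy': 214.60433134832894, 'pose': array([[ 1.25582144e-01, -6.53074778e-01,  7.46808181e-01,
         1.38589720e+03],
       [ 9.91964080e-01,  7.09929704e-02, -1.04724693e-01,
        -2.31223164e+02],
       [ 1.53749245e-02,  7.53958442e-01,  6.56742171e-01,
         8.36645708e+02],
       [ 0.00000000e
[... 1311 characters left out ...]
(0.94, [288.0, 184.0])]
carton_bin [(0.93, [296.1, 221.2])]
pick_rack [(0.31, [293.9, 220.1])]
wrist {'fx': 357.5693209946781, 'fy': 357.5693209946781, 'cx': 283.67139917134375, 'cy': 213.83206247548458, 'pose': array([[-4.00700140e-01, -8.74850379e-01, -2.72169454e-01,
         1.83282807e+02],
       [ 9.16208182e-01, -3.83066072e-01, -1.17571052e-01,
        -6.02946946e+02],
       [-1.40180419e-03, -2.96474617e-01,  9.55039704e-01,
         3.74031389e+02],
       [ 0.00000000e+00,  0.00000000e+00,  0.00000000e+00,
         1.00000000e+00]]), 'shot': 3}
tape_button_top []
torch_button_top []
cup_button_top []
done_key_top []
tape_bin []
torch_bin []
cup_bin []
carton_bin []
pick_rack []
```

View pics/scene0.png

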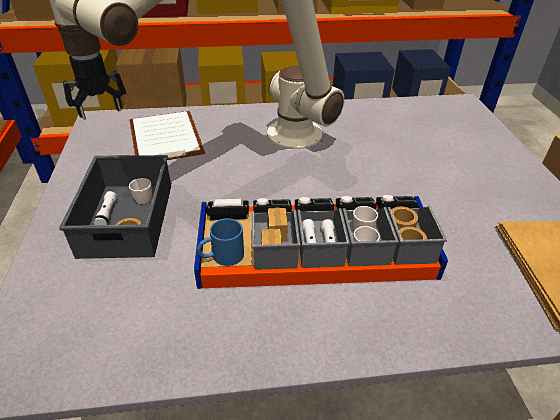

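View pics/side0.png

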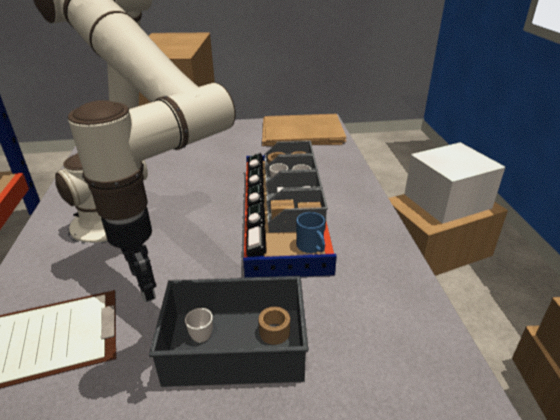

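View pics/wrist0.png

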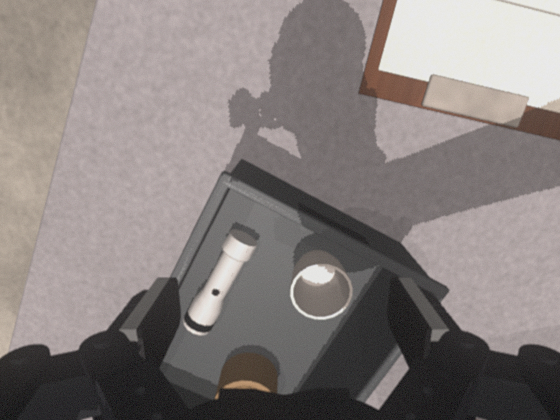

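The scene view shows the rack right to left: done key (~228,203), cartons, torches (~310,203), cups (~347,201) and tapes (~385,200). The tote is to the left of the picture. I'll zoom in to pick the button centres.

```bash
python3 - <<'E'
import cv2
a=cv2.imread("pics/scene0.png")[185:225,190:440];cv2.imwrite("pics/z1.png",cv2.resize(a,None,fx=3.2,fy=3.2*2,interpolation=cv2.INTER_CUBIC))
a=cv2.imread("pics/side0.png")[145:265,230:350];cv2.imwrite("pics/z2.png",cv2.resize(a,None,fx=5,fy=5,interpolation=cv2.INTER_CUBIC))
E
```

```text
(no output)
```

View pics/z1.png

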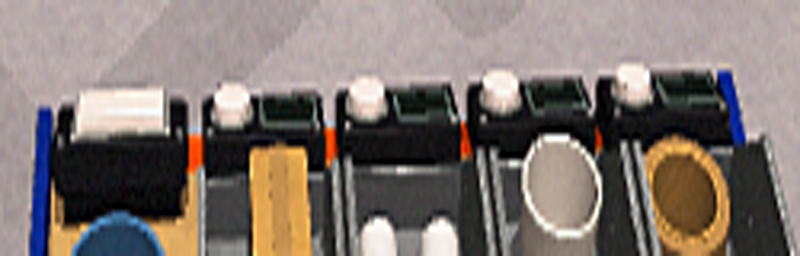

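View pics/z2.png

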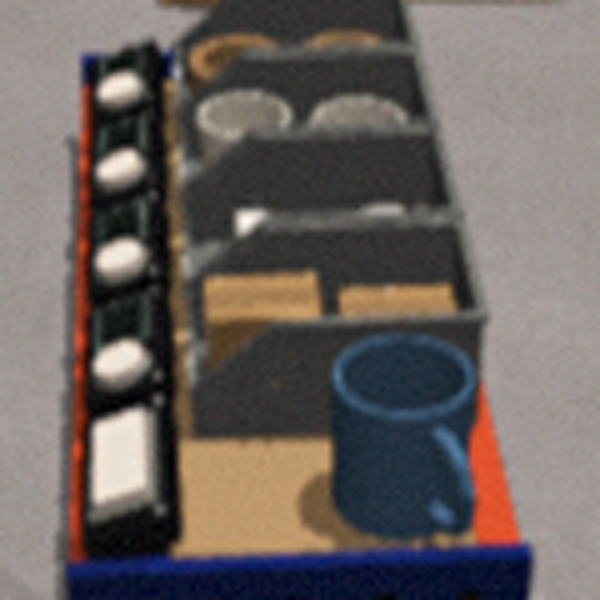

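```bash
cat > h.py <<'E'
import numpy as np
def proj(p,P):
    R=p["pose"][:3,:3];t=p["pose"][:3,3]
    c=R.T@(np.asarray(P)-t)
    return np.array([p["cx"]+p["fx"]*c[0]/-c[2],p["cy"]-p["fy"]*c[1]/-c[2]])
def ray(p,uv,z):
    d=p["pose"][:3,:3]@np.array([(uv[0]-p["cx"])/p["fx"],-(uv[1]-p["cy"])/p["fy"],-1]);t=p["pose"][:3,3]
    return t+d*(z-t[2])/d[2]
E
python3 - <<'E'
import pickle,numpy as np
from scipy.optimize import least_squares
from h import *
S=pickle.load(open("pics/side0.pkl","rb"));C=pickle.load(open("pics/scene0.pkl","rb"))
side={'tape':(253.6,162.3),'cup':(253.6,178.2),'torch':(253.6,196.2),'carton':(253.8,217),'key':(253.6,236)}
sc={'tape':(387.5,196.5),'cup':(346.3,197.8),'torch':(304.7,199.2),'carton':(262.5,200.5),'key':(228,201.5)}
for k in side: print(k,ray(S,side[k],93).round(1),ray(C,sc[k],93).round(1))
ks=list(side)
def pos(q,k):
    i=ks.index(k); yo=-112*i if k!='key' else q[3]
    return np.array([q[0]-np.sin(q[2])*yo,q[1]+np.cos(q[2])*yo,93])
f=lambda q:np.concatenate([np.r_[proj(S,pos(q,k))-side[k],proj(C,pos(q,k))-sc[k]] for k in ks])
r=least_squares(f,[550,0,0,-440]);print(r.x,f(r.x).round(1).reshape(-1,4))
for k in ks:print(k,pos(r.x,k).round(1))
E
```

```text
tape [501.2 167.2  93. ] [497.6 179.3  93. ]
cup [493.9  56.   93. ] [491.2  67.7  93. ]
torch [486.6 -54.7  93. ] [485.2 -43.8  93. ]
carton [ 479.9 -166.2   93. ] [ 478.7 -155.5   93. ]
key [ 473.5 -255.3   93. ] [ 473.1 -245.8   93. ]
[ 5.00327327e+02  1.77473062e+02 -6.23661540e-02 -4.26572926e+02] [[-0.4 -1.3 -0.4  0.7]
 [-0.4 -1.4 -0.5  0.5]
 [-0.3 -1.5 -0.8  0.3]
 [-0.4 -1.6 -0.9  0.2]
 [-0.1 -1.6 -0.9  0.2]]
tape [500.3 177.5  93. ]
cup [493.3  65.7  93. ]
torch [486.4 -46.1  93. ]
carton [ 479.4 -157.9   93. ]
key [ 473.7 -248.3   93. ]
```

>>> {"name": "apply_moves", "arguments": {
  "increments": [
    [[0,0.5,-0.2,0,0,0.3,-1],[0,1,-0.4,0,0,0.6,-1],[0,1,-0.4,0,0,0.95,-1],[0,1,-0.4,0,0,0.95,-1],[0,1,-0.4,0,0,0.95,-1]]
  ]
}}

```text
clock: 2.0
position: [211.3, -480.9, 344.0]
ee_rot: [0.029, 1.0, -0.0, 0.0]
contact_force: [-0.2, 0.4, -0.5]
gripper_width: 12.3
```

>>> {"name": "apply_moves", "arguments": {
  "increments": [
    [[-0.21,0.46,0,0,0,0,-1],[-0.42,0.92,0,0,0,0,-1],[-0.42,0.92,0,0,0,0,-1]]
  ]
}}

```text
clock: 2.3
position: [260.7, -388.8, 343.2]
ee_rot: [0.027, 1.0, 0.001, -0.0]
contact_force: [0.3, -1.2, 0.4]
gripper_width: -0.2
```

>>> {"name": "apply_moves", "arguments": {
  "increments": [
    [[-0.21,0.46,0,0,0,0,-1],[-0.42,0.92,0,0,0,0,-1],[-0.42,0.92,0,0,0,0,-1]]
  ]
}}

```text
clock: 2.6
position: [308.7, -299.5, 343.5]
ee_rot: [0.026, 1.0, 0.0, -0.0]
contact_force: [0.3, 0.1, 0.5]
gripper_width: 0.3
```

>>> {"name": "apply_moves", "arguments": {
  "increments": [
    [[-0.21,0.46,0,0,0,0,-1],[-0.42,0.92,0,0,0,0,-1],[-0.42,0.92,0,0,0,0,-1]]
  ]
}}

```text
clock: 2.9
position: [356.5, -210.3, 343.6]
ee_rot: [0.026, 1.0, 0.0, 0.0]
contact_force: [-0.4, -0.5, -0.7]
gripper_width: 0.4
```

>>> {"name": "apply_moves", "arguments": {
  "increments": [
    [[-0.21,0.46,0,0,0,0,-1],[-0.42,0.92,0,0,0,0,-1],[-0.42,0.92,0,0,0,0,-1]]
  ]
}}

```text
clock: 3.2
position: [404.1, -121.2, 343.5]
ee_rot: [0.027, 1.0, -0.0, -0.0]
contact_force: [-0.1, -0.5, 0.4]
gripper_width: 0.2
```

>>> {"name": "apply_moves", "arguments": {
  "increments": [
    [[-0.21,0.46,0,0,0,0,-1],[-0.42,0.92,0,0,0,0,-1],[-0.42,0.92,0,0,0,0,-1],[-0.42,0.92,0,0,0,0,-1]]
  ]
}}

```text
clock: 3.6
position: [449.6, -34.7, 343.0]
ee_rot: [0.03, 1.0, -0.0, -0.001]
contact_force: [-0.2, -1.1, -0.4]
gripper_width: -0.1
```

```bash
python3 - <<'E'
from bench import arm
import cv2,pickle
p=arm.get_image("wrist");cv2.imwrite("pics/w1.png",p["img"][:,:,::-1]);pickle.dump(p,open("pics/w1.pkl","wb"))
s=arm.read_state();print(s);pickle.dump(s,open("pics/s1.pkl","wb"));print(p["pose"])
for l in ["tape_button_top","torch_button_top","cup_button_top","done_key_top"]:
        print(l,[(round(d["conf"],2),[round(float(x),1) for x in d["at"]]) for d in arm.mark_of(l,p)][:4])
E
```

```text
{'clock': 3.65, 'joints': array([ 2.84280390e-01,  5.29340748e-02, -3.27060482e-01,  9.89220109e-05,
       -1.19294578e+00, -1.91641718e+00]), 'joint_vel': array([-0.01688452, -0.02085855, -0.01080695, -0.00050722,  0.00107818,
       -0.00913612]), 'joint_efforts': array([ 5.71971796e-01, -2.12452358e+01,  1.90627456e+01,  4.19828162e+00,
        2.43783375e-02,  5.44481009e-03]), 'position': array([449.04541542, -35.29497537, 343.17183177]), 'ee_rot': array([ 3.06471164e-02,  9.99529691e-01, -3.75767081e-04, -1.00504175e-03]), 'contact_force': array([-0.45339605,  0.15032708, -0.36897559]), 'wrist_torque': array([-0.0231792 ,  0.01047587,  0.01585419]), 'gripper_width': -0.4647103132058897}
[[ 6.12911353e-02 -9.53787562e-01 -2.94164383e-01  3.75470872e+02]
 [ 9.98118087e-01  5.80022099e-02  1.99004525e-02 -3.04377767e+01]
 [-1.91861984e-03 -2.94830512e-01  9.55547638e-01  4.13292660e+02]
 [ 0.00000000e+00  0.00000000e+00  0.00000000e+00  1.00000000e+00]]
tape_button_top [(0.73, [507.5, 230.3])]
torch_button_top [(0.95, [275.2, 226.1])]
cup_button_top [(0.86, [390.9, 224.8]), (0.39, [393.1, 314.9])]
done_key_top [(0.59, [55.6, 221.5])]
```

View pics/w1.png

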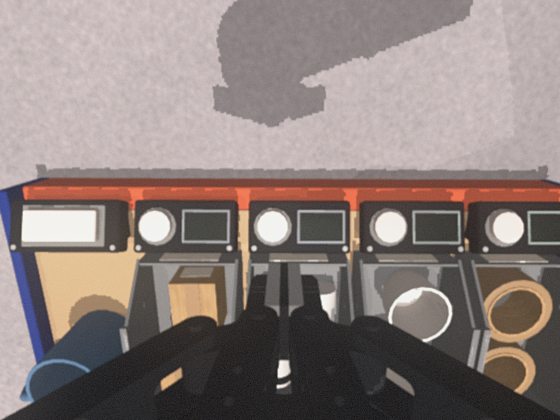

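All the buttons are in this view: key (~60,226), cartons (~155,226), torches (~272,226), cups (~390,226) and tapes (~508,227). Next I'll compute exact centroids.

```bash
python3 - <<'E'
import pickle,numpy as np,cv2
from scipy.optimize import least_squares
from scipy.spatial.transform import Rotation as Ro
from h import *
W=pickle.load(open("pics/w1.pkl","rb"))
m=(W["img"].min(2)>190).astype(np.uint8); m[:195]=0;m[255:]=0
n,_,st,ce=cv2.connectedComponentsWithStats(m)
c=[]
for i in range(1,n):
    if st[i,4]>300: print(st[i],ce[i].round(1),ray(W,ce[i],93).round(1)); c.append(ce[i])
c=sorted(c,key=lambda a:-a[0]);ks=['tape','cup','torch','carton','key'];c=dict(zip(ks,c))
def pos(q,k):
    i=ks.index(k); yo=-112*i if k!='key' else q[3]
    return np.array([q[0]-np.sin(q[2])*yo,q[1]+np.cos(q[2])*yo,q[4]])
for free in (0,1):
    g=lambda q:np.r_[q,93] if not free else q
    f=lambda q:np.concatenate([proj(W,pos(g(q),k))-c[k] for k in ks])
    r=least_squares(f,[500,177,-.06,-427]+[93]*free);print(r.x,f(r.x).round(1))
    for k in ks:print(k,pos(g(r.x),k).round(1))
E
```

```text
[  22  210   74   32 2259] [ 58.3 226. ] [ 473.1 -251.2   93. ]
[139 211  31  31 748] [154. 226.] [ 478.7 -160.6   93. ]
[257 211  31  32 751] [272.  226.6] [486.  -48.9  93. ]
[376 212  30  31 730] [390.2 226.9] [493.2  62.9  93. ]
[494 212  29  32 714] [507.9 227.4] [500.4 174.1  93. ]
[ 5.00429354e+02  1.74529635e+02 -6.43283157e-02 -4.26590057e+02] [ 0.4 -0.  -0.1  0.1 -0.1  0.  -0.2  0.2  0.  -0.1]
tape [500.4 174.5  93. ]
cup [493.2  62.8  93. ]
torch [486. -49.  93.]
carton [ 478.8 -160.8   93. ]
key [ 473.  -251.2   93. ]
[ 5.00572429e+02  1.74588872e+02 -6.42498534e-02 -4.26993946e+02
  9.24970559e+01] [ 0.1 -0.  -0.2  0.  -0.   0.   0.1  0.1  0.  -0.1]
tape [500.6 174.6  92.5]
cup [493.4  62.8  92.5]
torch [486.2 -48.9  92.5]
carton [ 479.  -160.7   92.5]
key [ 473.2 -251.5   92.5]
```

>>> {"name": "apply_moves", "arguments": {
  "increments": [
    [[0,0.5,0.15,0,0,0,-1],[0,1,0.3,0,0,0,-1],[0,1,0.3,0,0,0,-1]]
  ]
}}

```text
clock: 4.15
position: [454.5, 67.5, 312.5]
ee_rot: [0.029, 1.0, -0.0, -0.001]
contact_force: [0.6, -0.5, 0.8]
gripper_width: -0.1
```

>>> {"name": "apply_moves", "arguments": {
  "increments": [
    [[0,0.5,0.15,0,0,0,-1],[0,1,0.3,0,0,0,-1],[0,1,0.3,0,0,0,-1]]
  ]
}}

```text
clock: 4.45
position: [461.2, 167.6, 282.5]
ee_rot: [0.029, 1.0, -0.0, -0.001]
contact_force: [-1.1, -0.2, 0.3]
gripper_width: 0.2
```

>>> {"name": "apply_moves", "arguments": {
  "increments": [
    [[-0.03,0.13,0.2,0,-0.3,0,-1],[-0.03,0.13,0.5,0,-0.6,0,-1],[-0.03,0.13,0.9,0,-0.698,0,-1],[-0.03,0.13,0.9,0,-0.698,0,-1],[-0.03,0.13,0.9,0,-0.698,0,-1],[-0.03,0.13,0.9,0,-0.698,0,-1]]
  ]
}}

```text
clock: 5.05
position: [465.8, 177.1, 194.9]
ee_rot: [0.031, 0.984, -0.006, 0.174]
contact_force: [0.0, 0.0, 0.2]
gripper_width: -0.0
```

```bash
cat > chk.py <<'E'
import sys,cv2,pickle,numpy as np
from bench import arm
from scipy.spatial.transform import Rotation as Ro
B=dict(tape=(500.5,174.5,92.7),cup=(493.3,62.8,92.7),torch=(486.1,-49,92.7),key=(473.1,-251.3,92.7))
def rep(k):
    s=arm.read_state();R=Ro.from_quat(s["ee_rot"]).as_matrix();tip=s["position"]+73*R[:,2]
    a=.0643;t=np.radians(20);n=np.array([-np.sin(t)*np.cos(a),np.sin(t)*np.sin(a),np.cos(t)])
    print(s["clock"],"tip",tip.round(1),"to go in tool axes",(R.T@(np.array(B[k])-tip)).round(1),"axis err",(R.T@-n).round(3),"x_t",R[:,0].round(3),"F",s["contact_force"].round(1))
if __name__=="__main__":
    rep(sys.argv[1])
    if len(sys.argv)>2:
        for n in sys.argv[3:]:
            p=arm.get_image(n);cv2.imwrite(f"pics/{sys.argv[2]}_{n}.png",p["img"][:,:,::-1])
E
python3 chk.py tape a wrist side
```

```text
5.05 tip [490.7 175.5 126.3] to go in tool axes [ 2.3 -0.4 34.9] axis err [ 0.001 -0.     1.   ] x_t [-0.938  0.059 -0.343] F [0.  0.  0.2]
```

View pics/a_wrist.png

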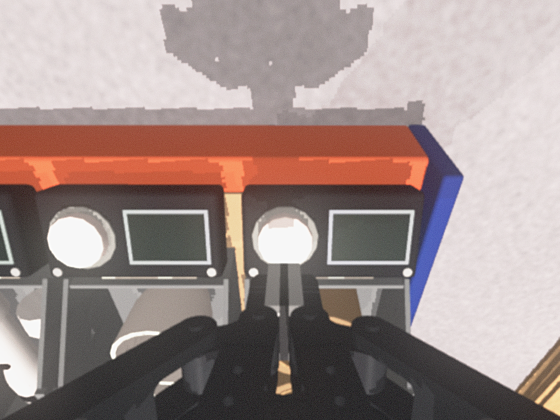

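View pics/a_side.png

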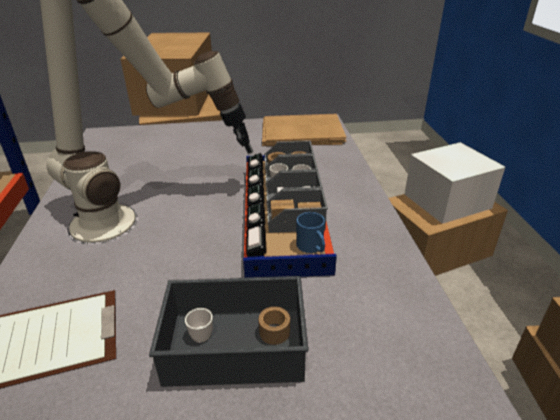

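>>> {"name": "apply_moves", "arguments": {
  "increments": [
    [[0.02,0,0.15,0,0,0,-1],[0.02,0,0.32,0,0,0,-1],[0.02,0,0.32,0,0,0,-1],[0.02,0,0.32,0,0,0,-1]]
  ]
}}

```text
clock: 5.55
position: [478.0, 176.8, 170.3]
ee_rot: [0.03, 0.985, -0.005, 0.168]
contact_force: [-0.4, -0.3, -0.5]
gripper_width: -0.1
```

```bash
python3 chk.py tape b wrist; python3 chk.py tape
```

```text
5.55 tip [502.2 175.4 101.4] to go in tool axes [ 4.4 -1.   7.7] axis err [-0.012 -0.002  1.   ] x_t [-0.942  0.058 -0.331] F [-0.4 -0.3 -0.5]
5.6 tip [501.9 175.5 101.5] to go in tool axes [ 4.2 -1.1  7.9] axis err [-0.011 -0.002  1.   ] x_t [-0.942  0.057 -0.331] F [-0.2 -0.6  0.4]
```

View pics/b_wrist.png

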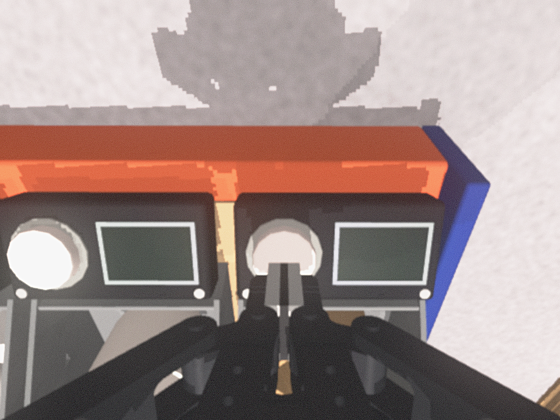

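```bash
python3 - <<'E'
from bench import arm
s=arm.read_state();print(s["joints"].round(3),s["joint_vel"].round(3),s["joint_efforts"].round(1),s["position"].round(1),s["contact_force"].round(2))
E
```

```text
[ 0.662  0.243 -0.873  0.853 -0.294 -3.096] [ 0.006 -0.011 -0.01   0.009  0.003 -0.004] [ -0.1 -25.2  12.5   1.5   0.    0. ] [477.8 176.9 170.4] [-0.18 -0.56  0.36]
```

Joint 6 is at its limit (-3.096) and the wrist is close to singular with the 20° tilt. I'll back off and press with the tool vertical instead.

>>> {"name": "apply_moves", "arguments": {
  "increments": [
    [[0,0,-0.5,0,0,0,-1],[0,0,-0.5,0,0.3,0,-1],[0,0,-0.5,0,0.6,0,-1],[0,0,-0.5,0,0.698,0,-1],[0,0,-0.5,0,0.698,0,-1],[0,0,-0.5,0,0.698,0,-1]]
  ]
}}

```text
clock: 6.2
position: [461.5, 177.6, 217.2]
ee_rot: [0.03, 1.0, -0.0, -0.005]
contact_force: [-1.3, 0.7, -0.3]
gripper_width: 0.0
```

```bash
cat > chk2.py <<'E'
import sys,cv2,numpy as np
from bench import arm
from scipy.spatial.transform import Rotation as Ro
B=dict(tape=(500.5,174.5,92.7),cup=(493.3,62.8,92.7),torch=(486.1,-49,92.7),key=(473.1,-251.3,92.7))
def rep(k):
    s=arm.read_state();R=Ro.from_quat(s["ee_rot"]).as_matrix();tip=s["position"]+73*R[:,2]
    a=.0643;rx=np.array([np.cos(a),-np.sin(a),0])
    tgt=np.array(B[k])-8*rx+[0,0,1.1]
    print(s["clock"],"tip",tip.round(1),"to contact in tool axes",(R.T@(tgt-tip)).round(1),"down",R[:,2].round(3),"x_t in rack",(R[:,0]@rx).round(4),round(float(R[0,0]*np.sin(a)+R[1,0]*np.cos(a)),4),"F",s["contact_force"].round(1),"j",s["joints"].round(2))
rep(sys.argv[1])
for n in sys.argv[3:]:
    p=arm.get_image(n);cv2.imwrite(f"pics/{sys.argv[2]}_{n}.png",p["img"][:,:,::-1])
E
python3 chk2.py tape
```

```text
6.2 tip [460.8 177.7 144.2] to contact in tool axes [-32.3  -0.7  50.1] down [-0.01  0.   -1.  ] x_t in rack -0.9999 -0.0038 F [-1.3  0.7 -0.3] j [ 0.69  0.25 -0.42 -0.01 -0.9  -2.32]
```

>>> {"name": "apply_moves", "arguments": {
  "increments": [
    [[-0.2,-0.01,0.2,0,0,0,-1],[-0.32,-0.01,0.42,0,0,0,-1],[-0.32,-0.01,0.42,0,0,0,-1],[-0.32,-0.01,0.42,0,0,0,-1],[-0.32,-0.01,0.42,0,0,0,-1]]
  ]
}}

```text
clock: 6.7
position: [491.5, 174.6, 175.5]
ee_rot: [0.029, 1.0, 0.0, -0.005]
contact_force: [-0.3, 0.6, -0.4]
gripper_width: 0.3
```

```bash
python3 chk2.py tape c wrist side
```

```text
6.7 tip [490.7 174.7 102.5] to contact in tool axes [-1.9  0.4  8.7] down [-0.011  0.    -1.   ] x_t in rack -0.9999 -0.0059 F [-0.3  0.6 -0.4] j [ 0.65  0.35 -0.41 -0.01 -0.82 -2.27]
```

View pics/c_wrist.png

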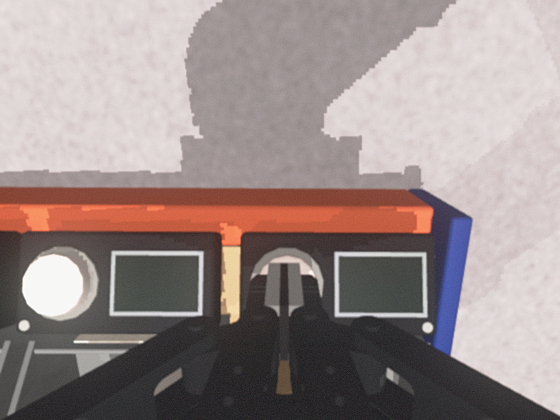

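>>> {"name": "apply_moves", "arguments": {
  "increments": [
    [[-0.02,0,0.05,0,0,0,-1],[-0.02,0,0.08,0,0,0,-1],[-0.02,0,0.08,0,0,0,-1]]
  ]
}}

```text
clock: 7.1
position: [493.8, 174.7, 166.4]
ee_rot: [0.029, 1.0, 0.0, -0.006]
contact_force: [-0.2, 0.4, 1.1]
gripper_width: 0.1
```

>>> {"name": "apply_moves", "arguments": {
  "increments": [
    [[-0.003,0,0.01,0,0,0,-1],[-0.003,0,0.01,0,0,0,-1]]
  ]
}}

```text
clock: 7.3
position: [494.1, 174.7, 165.6]
ee_rot: [0.029, 1.0, 0.0, -0.006]
contact_force: [-0.7, 0.5, 0.3]
gripper_width: 0.0
```

>>> {"name": "apply_moves", "arguments": {
  "increments": [
    [[-0.003,0,0.01,0,0,0,-1],[-0.003,0,0.01,0,0,0,-1]]
  ]
}}

```text
clock: 7.5
position: [494.4, 174.7, 164.6]
ee_rot: [0.029, 1.0, 0.0, -0.006]
contact_force: [-1.1, 1.2, 1.5]
gripper_width: 0.1
```

>>> {"name": "apply_moves", "arguments": {
  "increments": [
    [[-0.003,0,0.01,0,0,0,-1],[-0.003,0,0.01,0,0,0,-1]]
  ]
}}

```text
clock: 7.7
position: [494.8, 174.6, 163.6]
ee_rot: [0.029, 1.0, 0.0, -0.006]
contact_force: [-0.3, 0.8, 2.7]
gripper_width: 0.1
```

```bash
python3 chk2.py tape d wrist
```

```text
7.7 tip [493.9 174.7  90.7] to contact in tool axes [ 1.4  0.2 -3.1] down [-0.012  0.001 -1.   ] x_t in rack -0.9999 -0.0053 F [-0.3  0.8  2.7] j [ 0.65  0.37 -0.41 -0.01 -0.8  -2.27]
```

View pics/d_wrist.png

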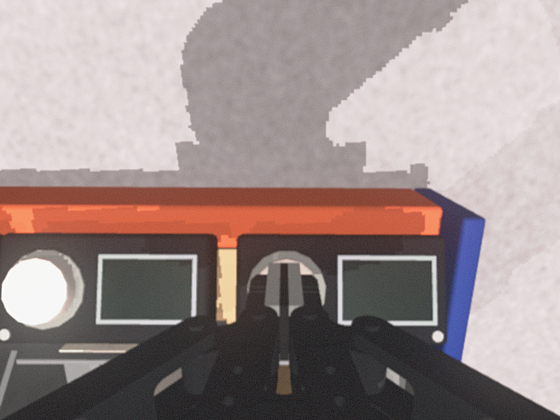

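>>> {"name": "apply_moves", "arguments": {
  "increments": [
    [[-0.003,0,0.01,0,0,0,-1],[-0.003,0,0.01,0,0,0,-1]]
  ]
}}

```text
clock: 7.95
position: [495.1, 174.6, 162.7]
ee_rot: [0.029, 1.0, 0.0, -0.006]
contact_force: [-1.4, 0.7, 2.2]
gripper_width: 0.1
```

>>> {"name": "apply_moves", "arguments": {
  "increments": [
    [[-0.003,0,0.01,0,0,0,-1],[-0.003,0,0.01,0,0,0,-1]]
  ]
}}

```text
clock: 8.15
position: [495.5, 174.6, 161.7]
ee_rot: [0.029, 1.0, 0.0, -0.006]
contact_force: [-1.1, 0.8, 4.6]
gripper_width: -0.7
```

>>> {"name": "apply_moves", "arguments": {
  "increments": [
    [[-0.003,0,0.01,0,0,0,-1],[-0.003,0,0.01,0,0,0,-1]]
  ]
}}

```text
clock: 8.35
position: [495.6, 174.6, 161.4]
ee_rot: [0.029, 1.0, 0.0, -0.006]
contact_force: [-2.8, 0.2, 7.7]
gripper_width: -0.1
```

```bash
python3 chk2.py tape e wrist
```

```text
8.35 tip [494.7 174.7  88.4] to contact in tool axes [ 2.3  0.2 -5.4] down [-0.012  0.001 -1.   ] x_t in rack -0.9999 -0.0057 F [-2.8  0.2  7.7] j [ 0.64  0.37 -0.41 -0.01 -0.79 -2.27]
```

View pics/e_wrist.png

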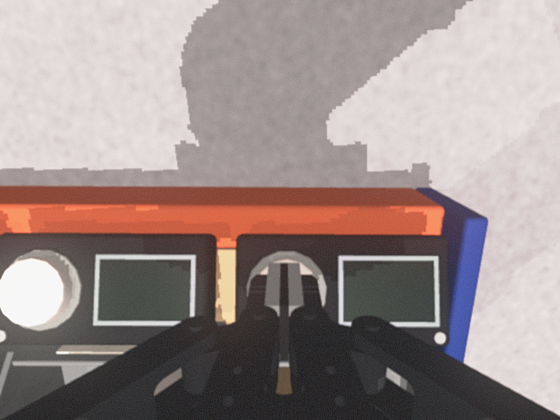

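Tape button reached its end stop: force rose to 7.7 N while the tool stopped advancing. I'll retract, let it spring back and go to the torch button.

>>> {"name": "apply_moves", "arguments": {
  "increments": [
    [[0.02,0,-0.25,0,0,0,-1],[0.02,0,-0.45,0,0,0,-1],[0.02,0,-0.45,0,0,0,-1],[0.02,0,-0.45,0,0,0,-1]]
  ]
}}

```text
clock: 8.8
position: [494.1, 174.7, 205.4]
ee_rot: [0.03, 1.0, 0.001, -0.006]
contact_force: [0.2, -0.2, 0.3]
gripper_width: -0.4
```

```bash
python3 chk2.py torch f wrist
```

```text
8.8 tip [493.2 174.8 132.4] to contact in tool axes [   1.3 -223.8   38.5] down [-0.012  0.001 -1.   ] x_t in rack -0.9999 -0.0049 F [ 0.2 -0.2  0.3] j [ 0.65  0.32 -0.37 -0.01 -0.9  -2.27]
```

View pics/f_wrist.png

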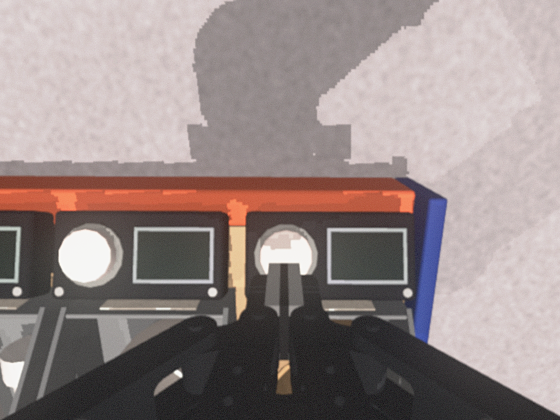

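The tape button is back up and the tip is clear above it. Moving to the torch button.

>>> {"name": "apply_moves", "arguments": {
  "increments": [
    [[0,-0.5,0,0,0,0,-1],[0,-1,0,0,0,0,-1],[0,-1,0,0,0,0,-1]]
  ]
}}

```text
clock: 9.15
position: [486.2, 70.5, 203.9]
ee_rot: [0.032, 0.999, -0.001, -0.009]
contact_force: [0.2, 0.3, -0.4]
gripper_width: -0.0
```

>>> {"name": "apply_moves", "arguments": {
  "increments": [
    [[0,-0.5,0,0,0,0,-1],[0,-1,0,0,0,0,-1],[0,-1,0,0,0,0,-1]]
  ]
}}

```text
clock: 9.45
position: [480.8, -28.9, 204.2]
ee_rot: [0.033, 0.999, -0.0, -0.008]
contact_force: [-0.4, 0.5, -0.1]
gripper_width: -0.0
```

>>> {"name": "apply_moves", "arguments": {
  "increments": [
    [[0.01,-0.24,0,0,0,0,-1],[0.01,-0.24,0.15,0,0,0,-1],[0.01,-0.24,0.3,0,0,0,-1],[0.01,-0.24,0.3,0,0,0,-1],[0.01,-0.24,0.3,0,0,0,-1]]
  ]
}}

```text
clock: 9.95
position: [479.7, -48.5, 175.2]
ee_rot: [0.029, 1.0, -0.0, -0.007]
contact_force: [0.1, 0.4, 0.5]
gripper_width: 0.2
```

```bash
python3 chk2.py torch g wrist
```

```text
9.95 tip [478.7 -48.4 102.2] to contact in tool axes [ 0.4 -0.1  8.4] down [-0.014  0.    -1.   ] x_t in rack -0.9999 -0.0061 F [0.1 0.4 0.5] j [ 0.24  0.29 -0.5  -0.   -0.79 -1.86]
```

View pics/g_wrist.png

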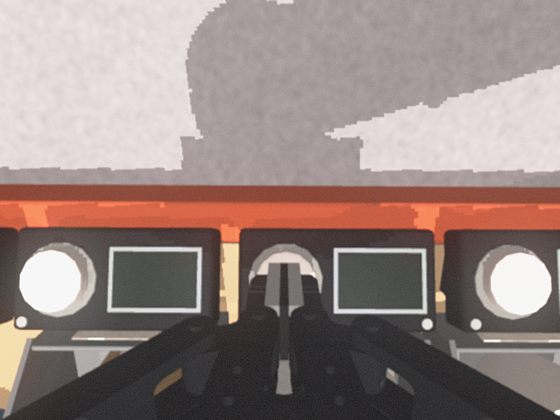

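>>> {"name": "apply_moves", "arguments": {
  "increments": [
    [[0,0,0.04,0,0,0,-1],[0,0,0.08,0,0,0,-1],[0,0,0.08,0,0,0,-1]]
  ]
}}

```text
clock: 10.3
position: [479.2, -48.7, 167.3]
ee_rot: [0.029, 1.0, 0.0, -0.007]
contact_force: [0.3, 0.5, 0.0]
gripper_width: -0.1
```

>>> {"name": "apply_moves", "arguments": {
  "increments": [
    [[-0.005,0,0.015,0,0,0,-1],[-0.01,0,0.03,0,0,0,-1],[-0.01,0,0.03,0,0,0,-1]]
  ]
}}

```text
clock: 10.6
position: [480.6, -48.9, 164.8]
ee_rot: [0.029, 1.0, 0.0, -0.006]
contact_force: [-0.8, 0.7, 2.7]
gripper_width: 0.0
```

>>> {"name": "apply_moves", "arguments": {
  "increments": [
    [[-0.003,0,0.01,0,0,0,-1],[-0.003,0,0.01,0,0,0,-1]]
  ]
}}

```text
clock: 10.8
position: [480.9, -48.9, 163.8]
ee_rot: [0.029, 1.0, 0.0, -0.006]
contact_force: [-0.2, -0.1, 2.1]
gripper_width: -0.1
```

>>> {"name": "apply_moves", "arguments": {
  "increments": [
    [[-0.003,0,0.01,0,0,0,-1],[-0.003,0,0.01,0,0,0,-1]]
  ]
}}

```text
clock: 11.0
position: [481.3, -48.9, 162.8]
ee_rot: [0.029, 1.0, 0.0, -0.006]
contact_force: [-0.3, -0.4, 3.0]
gripper_width: 0.2
```

>>> {"name": "apply_moves", "arguments": {
  "increments": [
    [[-0.003,0,0.01,0,0,0,-1],[-0.003,0,0.01,0,0,0,-1]]
  ]
}}

```text
clock: 11.2
position: [481.6, -48.9, 161.8]
ee_rot: [0.029, 1.0, 0.0, -0.006]
contact_force: [-0.7, 1.0, 3.6]
gripper_width: -0.1
```

>>> {"name": "apply_moves", "arguments": {
  "increments": [
    [[-0.003,0,0.01,0,0,0,-1],[-0.003,0,0.01,0,0,0,-1]]
  ]
}}

```text
clock: 11.4
position: [481.8, -48.9, 161.5]
ee_rot: [0.029, 1.0, 0.0, -0.006]
contact_force: [-2.5, 0.7, 8.5]
gripper_width: -0.2
```

The torch button has bottomed too (8.5 N). Retracting and moving to the cup button.

>>> {"name": "apply_moves", "arguments": {
  "increments": [
    [[0.02,0,-0.25,0,0,0,-1],[0.02,0,-0.45,0,0,0,-1],[0.02,0,-0.45,0,0,0,-1],[0.02,0,-0.45,0,0,0,-1]]
  ]
}}

```text
clock: 11.8
position: [479.8, -48.9, 205.2]
ee_rot: [0.03, 1.0, 0.0, -0.006]
contact_force: [0.1, 0.1, -0.7]
gripper_width: -0.1
```

>>> {"name": "apply_moves", "arguments": {
  "increments": [
    [[0,0.5,0,0,0,0,-1],[0,1,0,0,0,0,-1],[0,1,0,0,0,0,-1]]
  ]
}}

```text
clock: 12.1
position: [486.4, 54.8, 204.5]
ee_rot: [0.027, 1.0, 0.0, -0.006]
contact_force: [0.1, -0.7, -0.3]
gripper_width: 0.2
```

>>> {"name": "apply_moves", "arguments": {
  "increments": [
    [[0.01,0.12,0,0,0,0,-1],[0.01,0.12,0.15,0,0,0,-1],[0.01,0.12,0.3,0,0,0,-1],[0.01,0.12,0.3,0,0,0,-1],[0.01,0.12,0.3,0,0,0,-1]]
  ]
}}

```text
clock: 12.6
position: [485.2, 62.5, 175.2]
ee_rot: [0.03, 1.0, -0.0, -0.007]
contact_force: [-0.5, 0.2, -0.2]
gripper_width: -0.1
```

```bash
python3 chk2.py cup h wrist
```

```text
12.6 tip [484.2  62.5 102.3] to contact in tool axes [-1.2  0.9  8.4] down [-0.014 -0.    -1.   ] x_t in rack -0.9999 -0.0045 F [-0.5  0.2 -0.2] j [ 0.46  0.3  -0.48 -0.01 -0.8  -2.08]
```

View pics/h_wrist.png

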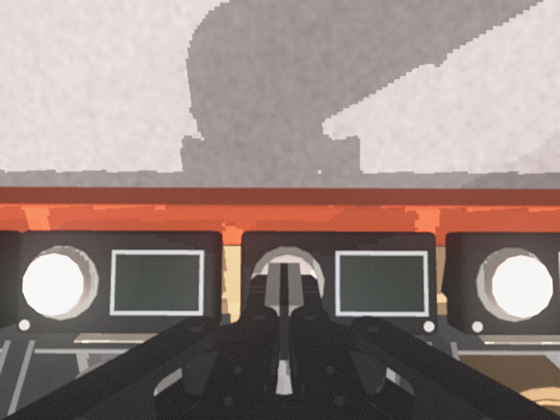

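The tip is over the cup button (centre ~287,265), and both neighbouring buttons are up. Pressing.

>>> {"name": "apply_moves", "arguments": {
  "increments": [
    [[-0.01,0,0.04,0,0,0,-1],[-0.01,0,0.08,0,0,0,-1],[-0.01,0,0.08,0,0,0,-1]]
  ]
}}

```text
clock: 12.95
position: [486.1, 62.8, 167.3]
ee_rot: [0.03, 1.0, 0.0, -0.007]
contact_force: [-0.1, -0.4, -0.7]
gripper_width: -0.1
```

>>> {"name": "apply_moves", "arguments": {
  "increments": [
    [[-0.005,0,0.015,0,0,0,-1],[-0.01,0,0.03,0,0,0,-1],[-0.01,0,0.03,0,0,0,-1]]
  ]
}}

```text
clock: 13.25
position: [487.4, 62.9, 164.7]
ee_rot: [0.029, 1.0, 0.0, -0.006]
contact_force: [-0.4, -0.3, 1.1]
gripper_width: -0.0
```

>>> {"name": "apply_moves", "arguments": {
  "increments": [
    [[-0.003,0,0.01,0,0,0,-1],[-0.006,0,0.02,0,0,0,-1],[-0.006,0,0.02,0,0,0,-1]]
  ]
}}

```text
clock: 13.55
position: [488.0, 62.9, 162.8]
ee_rot: [0.029, 1.0, 0.0, -0.006]
contact_force: [-0.5, -0.8, 3.6]
gripper_width: -0.1
```

>>> {"name": "apply_moves", "arguments": {
  "increments": [
    [[-0.003,0,0.01,0,0,0,-1],[-0.003,0,0.01,0,0,0,-1]]
  ]
}}

```text
clock: 13.75
position: [488.4, 62.9, 161.8]
ee_rot: [0.029, 1.0, 0.0, -0.006]
contact_force: [-0.4, -0.9, 4.7]
gripper_width: -0.1
```

>>> {"name": "apply_moves", "arguments": {
  "increments": [
    [[-0.003,0,0.01,0,0,0,-1],[-0.003,0,0.01,0,0,0,-1]]
  ]
}}

```text
clock: 13.95
position: [488.6, 62.9, 161.4]
ee_rot: [0.029, 1.0, 0.0, -0.006]
contact_force: [-2.8, -0.5, 8.6]
gripper_width: 0.3
```

>>> {"name": "apply_moves", "arguments": {
  "increments": [
    [[0.02,0,-0.25,0,0,0,-1],[0.02,0,-0.45,0,0,0,-1],[0.02,0,-0.45,0,0,0,-1],[0.02,0,-0.45,0,0,0,-1]]
  ]
}}

```text
clock: 14.35
position: [486.6, 63.0, 205.2]
ee_rot: [0.03, 1.0, 0.001, -0.006]
contact_force: [0.1, 0.5, -0.5]
gripper_width: -0.0
```

```bash
python3 chk2.py key
```

```text
14.35 tip [485.7  63.1 132.3] to contact in tool axes [   1.4 -314.6   38.2] down [-0.013  0.001 -1.   ] x_t in rack -0.9999 -0.0048 F [ 0.1  0.5 -0.5] j [ 0.46  0.26 -0.44 -0.01 -0.87 -2.08]
```

>>> {"name": "apply_moves", "arguments": {
  "increments": [
    [[0,-0.5,0,0,0,0,-1],[0,-1,0,0,0,0,-1],[0,-1,0,0,0,0,-1]]
  ]
}}

```text
clock: 14.65
position: [479.1, -40.8, 203.8]
ee_rot: [0.033, 0.999, -0.0, -0.008]
contact_force: [-0.8, 0.8, -0.1]
gripper_width: 0.2
```

>>> {"name": "apply_moves", "arguments": {
  "increments": [
    [[0,-0.5,0,0,0,0,-1],[0,-1,0,0,0,0,-1],[0,-1,0,0,0,0,-1]]
  ]
}}

```text
clock: 14.95
position: [473.9, -140.4, 204.0]
ee_rot: [0.033, 0.999, 0.0, -0.008]
contact_force: [-0.9, 0.2, 0.2]
gripper_width: -0.0
```

>>> {"name": "apply_moves", "arguments": {
  "increments": [
    [[0,-0.5,0,0,0,0,-1],[0,-1,0,0,0,0,-1],[0,-1,0,0,0,0,-1]]
  ]
}}

```text
clock: 15.25
position: [468.7, -239.8, 204.1]
ee_rot: [0.032, 0.999, 0.0, -0.007]
contact_force: [-0.3, 0.6, -0.9]
gripper_width: 0.2
```

>>> {"name": "apply_moves", "arguments": {
  "increments": [
    [[0.01,-0.15,0,0,0,0,-1],[0.01,-0.15,0.15,0,0,0,-1],[0.01,-0.15,0.3,0,0,0,-1],[0.01,-0.15,0.3,0,0,0,-1],[0.01,-0.15,0.3,0,0,0,-1]]
  ]
}}

```text
clock: 15.75
position: [467.3, -250.7, 175.4]
ee_rot: [0.029, 1.0, 0.0, -0.007]
contact_force: [0.1, 0.2, 0.8]
gripper_width: 0.2
```

```bash
python3 chk2.py key i wrist
```

```text
15.75 tip [ 466.3 -250.7  102.4] to contact in tool axes [ 1.1 -0.2  8.6] down [-0.013  0.001 -1.   ] x_t in rack -0.9999 -0.0071 F [0.1 0.2 0.8] j [-0.19  0.36 -0.39  0.   -0.83 -1.44]
```

View pics/i_wrist.png

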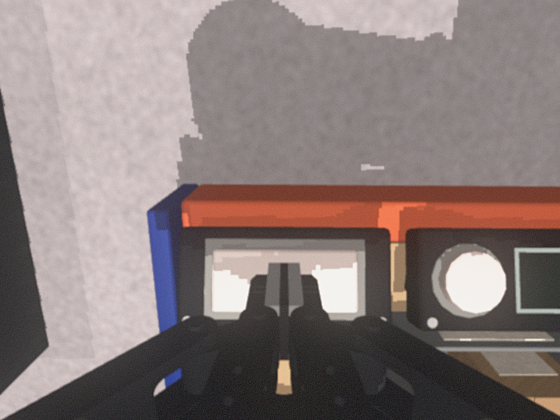

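Tip is over the key's centre (~285,280). Pressing.

>>> {"name": "apply_moves", "arguments": {
  "increments": [
    [[0.01,0,0.04,0,0,0,-1],[0.01,0,0.08,0,0,0,-1],[0.01,0,0.08,0,0,0,-1]]
  ]
}}

```text
clock: 16.1
position: [465.7, -251.2, 167.3]
ee_rot: [0.029, 1.0, 0.0, -0.006]
contact_force: [-0.1, 0.8, -0.1]
gripper_width: 0.0
```

>>> {"name": "apply_moves", "arguments": {
  "increments": [
    [[-0.005,0,0.015,0,0,0,-1],[-0.01,0,0.03,0,0,0,-1],[-0.01,0,0.03,0,0,0,-1]]
  ]
}}

```text
clock: 16.4
position: [467.1, -251.5, 164.8]
ee_rot: [0.029, 1.0, 0.0, -0.006]
contact_force: [-0.6, 1.0, 1.8]
gripper_width: -0.2
```

>>> {"name": "apply_moves", "arguments": {
  "increments": [
    [[-0.003,0,0.01,0,0,0,-1],[-0.006,0,0.02,0,0,0,-1],[-0.006,0,0.02,0,0,0,-1]]
  ]
}}

```text
clock: 16.7
position: [467.7, -251.5, 162.8]
ee_rot: [0.029, 1.0, 0.0, -0.006]
contact_force: [-0.1, -0.6, 4.1]
gripper_width: -0.1
```

>>> {"name": "apply_moves", "arguments": {
  "increments": [
    [[-0.003,0,0.01,0,0,0,-1],[-0.003,0,0.01,0,0,0,-1]]
  ]
}}

```text
clock: 16.9
position: [468.0, -251.5, 161.8]
ee_rot: [0.029, 1.0, 0.0, -0.006]
contact_force: [-1.0, 0.2, 3.7]
gripper_width: 0.2
```

>>> {"name": "apply_moves", "arguments": {
  "increments": [
    [[-0.003,0,0.01,0,0,0,-1],[-0.003,0,0.01,0,0,0,-1]]
  ]
}}

```text
clock: 17.1
position: [468.3, -251.6, 161.4]
ee_rot: [0.029, 1.0, 0.0, -0.006]
contact_force: [-1.9, 1.5, 8.1]
gripper_width: -0.2
```

>>> {"name": "apply_moves", "arguments": {
  "increments": [
    [[0.02,0,-0.25,0,0,0,-1],[0.02,0,-0.5,0,0,0,-1],[0.02,0,-0.9,0,0,0,-1],[0.02,0,-0.9,0,0,0,-1],[0.02,0,-0.9,0,0,0,-1],[0.02,0,-0.9,0,0,0,-1]]
  ]
}}

```text
clock: 17.7
position: [466.5, -251.2, 249.3]
ee_rot: [0.03, 1.0, 0.001, -0.007]
contact_force: [-0.6, 0.8, -0.4]
gripper_width: -0.2
```

```bash
python3 chk2.py key k wrist scene
```

```text
17.7 tip [ 465.4 -251.1  176.3] to contact in tool axes [-0.9  0.2 82.5] down [-0.015  0.002 -1.   ] x_t in rack -0.9999 -0.0049 F [-0.6  0.8 -0.4] j [-0.19  0.28 -0.3   0.   -1.01 -1.44]
```

View pics/k_wrist.png

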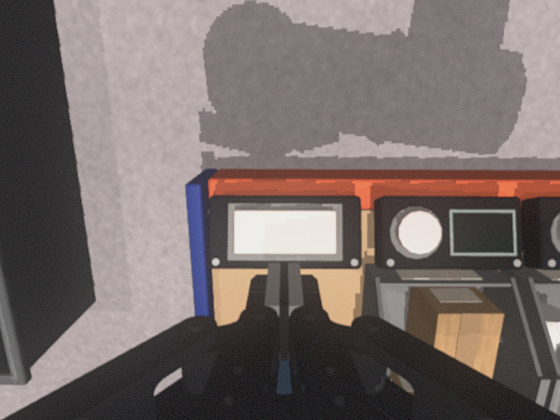

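View pics/k_scene.png

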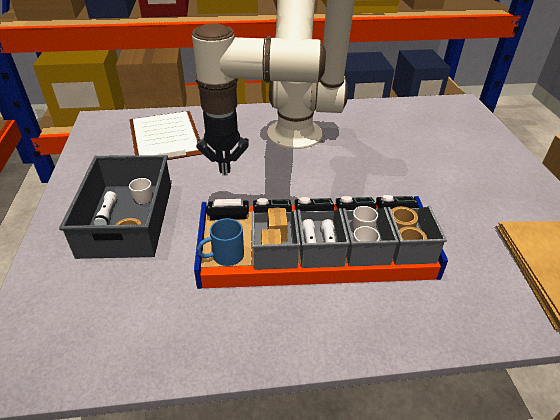

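The key (~285,232 in the wrist view) and the buttons are up. The mug, stock and tote stand as at the start, and the arm is clear. Handing in.

```bash
python3 - <<'E'
from bench import arm
print(arm.job_done())
E
```

```text
the job is handed in; nothing more can be done
None
```

I pressed the tape, torch and cup buttons and then the order-done key, in that order, and handed the job in at about 18 s of the 54 s allowed. The hand-in reports no verdict.

- **Presses:** Each button went down to its end stop. The wrist force rose to about 8 N (7.7–8.6 N) while the tool stopped advancing, and I retracted fully before moving to the next one. The cartons' button was not touched.
- **Final check:** The last pictures show the key and the carton button up, and the arm clear. The stock, mug and tote are where they were. Earlier close-ups showed the tape and torch buttons sprung back. For the cup button I have only the distant scene view and no close-up after its press.
- **What went wrong first:** My first approach to the tape button, tilted 20° to match its slope, ran joint 6 to within 0.004 rad of its limit. It stopped about 8 mm short of the button by my estimate, with no contact force. I backed off and made all the presses with the tool vertical.
- **Measurement disagreement:** The scene and side cameras disagreed by about 10–12 mm along the rack, so I used positions from the wrist camera instead. Its fit was within 0.4 pixels.

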